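# Find the tired return spring on the twin spring tester

## Robot

A 7-joint arm with a two-finger parallel gripper is mounted at the origin on the work surface. World frame = base frame: x ahead of the robot, y to its left, z up, the work surface at z = 0. Lengths are in mm, angles in degrees, forces in N, time in s.
With the tool pointing down it reaches from about 425 to 950 mm from the base axis. Payload 4.7 kg.
Tool frame: the origin (TCP) lies midway between the tips of the shut fingers; the grasp point (between the pads) lies 19 mm behind it (manip.tcp_to_grasp is the distance from the TCP to the grasp point, in mm); z points along the fingers, y is the line along which they close (so a half turn about z gives the same grasp; the last joint's range is limited). The gripper opens to 85 mm and grips with 20 to 120 N. Pads are 22 mm wide; open, the fingers measure 114 mm over their backs; the gripper's body (76 mm by 85 mm) begins 54 mm behind the grasp point. The pads swing forward as they close: fully open they stand 13 mm farther back than shut.
Start: joints at [69.677, 26.849, -2.785, 87.806, 1.381, 65.374, -4.715], TCP at [216.092, -639.494, 231.335] pointing down, gripper open.
Joint ranges: [-148.3, 148.3], [-19.14, 114.17], [-79.39, 73.82], [5.75, 140.21], [-59.74, 239.74], [12.07, 113.84], [-152.46, 152.46]. Speed limits (degrees/s): [147.25, 147.25, 180, 180, 180, 180, 180].

## Interface

Orientations are given as a 3x3 rotation matrix whose columns are the frame's x, y, z axes.
In Python, from station import manip gives the robot as it stands.
- The arm moves only by the tool jog_arm, never from a script. Its argument "increments" is a list of rows, each a list of 3 entries, a list of its own where there are three numbers: the shift along the world's x, y, z in m, then the turn, a rotation vector about the world's x, y, z in units of 8 degrees (1.0 is 8 degrees), then the opening, from -1 (shut) to 1 (fully open). A call has 1 to 5 rows; each row shifts and turns the commanded pose from where the row before left it; what a row does not reach is not made up. A row lasts 1/8 s, in which the tool goes at most 62.5 mm and 10.7 degrees, less where a joint would pass 70% of its speed; a pose out of reach is approached as far as the arm can. A call is refused whole if a number of a shift passes 0.0625 or a number of a turn 1, either way. A call with a gripper value outside its range is refused whole. The fingers move at their own pace and stop on an object; "grip_force" is the grip in N (left out, the last holds). Time passes only in rows, so rows that do not move let the fingers close. It gives the time, the measured TCP pose, the force, the opening and the grip force at its end, in the units of the state.
- manip.observe(): the state, without advancing time (a new reading comes with each control period).
- manip.get_image(name): name is "scene" or "top" or "wrist"; returns a dict with "pixels" (400x640x3 uint8, red, green, blue), "range_z" (400x640 float32, mm along the optical axis (not along the pixel's ray), 0 where there is no reading), "K" (3x3 intrinsics, pixels), "R" (3x3) and "t" (3): a world point X has camera coordinates R X + t; the wrist camera has in their place "mount" (4x4, takes a point from camera to tool coordinates, whose origin is the TCP and whose axes are the flange's). Camera axes: x right, y down, z forward; pixel columns grow to the right and rows downward; lengths in mm; the calibration is good to about 2 mm. The wrist camera is an equidistant fisheye: a pixel r from the principal point sees the ray r / f radians off the axis. A picture is of the moment at which its call begins: read the wrist's pose just before it.
- manip.finish_job(): hands the job in; it is judged then, once.
The state is a dict: "time_s": time; "joint_pos": joint angles; "qd": joint speeds; "effort": joint torques, N m; "tcp_pos": TCP position; "tcp_rot": TCP orientation; "ft_force": force on the tool from outside, world axes, zero at the start; "wrist_torque": the same for the moment, N m; "gripper_width": finger opening in mm; "gripper_force": force on a finger pad.
Only numpy, scipy, OpenCV 4.12 (cv2) and the standard library are available. Lean on these libraries where they do the work, as an engineer would, in place of code of your own. Each camera call takes 0.05 s, during which the arm holds its last target. There are 200 camera calls.

## Task

Check both return springs on the tester, first the left one as the robot sees it, then the right one: press each cap straight down with a test load of 12 N (within 2 N), hold that for a second and let go, so that its drag pointer shows the loaded length; never load a spring with more than 18 N. The tired spring is the one whose pointer ends below the reference mark: lift it out and put it in the blue bin. Leave the sound spring standing in its cup, the pointers where the springs pushed them, and the other things on the bench where they are.

Things in the scene. Friction and masses are not known exactly. Their poses are not given: they have to be found in the camera images.
- spring_1: one of two springs that look alike, one sound, one tired; either may stand in either cup. Steel coil 30 mm wide between black discs, 68 mm tall, 0.25 to 0.7 kg. Base disc 32 mm wide, 8 thick; cap disc (grip here) 46 mm wide, 14 thick, underside 54 mm above the foot. The cap slides down against the coil, 34 mm at most, after 1 to 4 N preload, at 0.4 to 1.2 N/mm. Origin: centre of the base's underside, z up
- spring_2: one of two springs that look alike, one sound, one tired; either may stand in either cup. Steel coil 30 mm wide between black discs, 68 mm tall, 0.25 to 0.7 kg. Base disc 32 mm wide, 8 thick; cap disc (grip here) 46 mm wide, 14 thick, underside 54 mm above the foot. The cap slides down against the coil, 34 mm at most, after 1 to 4 N preload, at 0.4 to 1.2 N/mm. Origin: centre of the base's underside, z up
- spring_1_top (a point): spring_1: centre of the cap's flat top, 68 mm above the foot when free; moves down with the cap
- spring_2_top (a point): spring_2: centre of the cap's flat top, 68 mm above the foot when free; moves down with the cap
- tester: the twin spring tester, fixed: dark steel base plate 130 x 240 mm, 12 mm thick, with two cups 120 mm apart along its y axis. Origin on the table under the midpoint between the cups; z up, x towards its scale plates (roughly away from the robot)
- station_left (a point): left (tester's +y) cup's floor centre, where a spring's foot stands, 12 mm above the table. The cup is a steel ring, 36 mm inside, 46 mm outside, 6 mm high
- station_right (a point): right (tester's -y) cup's floor centre, where a spring's foot stands, 12 mm above the table. The cup is a steel ring, 36 mm inside, 46 mm outside, 6 mm high
- mark_left (a point): left cup's reference mark: a black ledge 2 mm thick across the aluminium scale plate on the cup's far side (plate 38 to 42 mm from the cup's axis, 44 mm wide, its top 76 mm above the table). A pointer level with it reads 0.014 m
- mark_right (a point): right cup's reference mark: a black ledge 2 mm thick across the aluminium scale plate on the cup's far side (plate 38 to 42 mm from the cup's axis, 44 mm wide, its top 76 mm above the table). A pointer level with it reads 0.014 m
- pointer_left (a joint): left drag pointer: brass tab under the cap's rim on the cup's far (tester +x) side, in the scale plate's slot. Metres, 0 = top, touching a free spring's cap, growing downward. The cap pushes it down; it stays at the lowest place reached (drags with 0.5 N), so it records the loaded length. May start up to 5 mm down. Level with the mark at 0.014
- pointer_right (a joint): right drag pointer: brass tab under the cap's rim on the cup's far (tester +x) side, in the scale plate's slot. Metres, 0 = top, touching a free spring's cap, growing downward. The cap pushes it down; it stays at the lowest place reached (drags with 0.5 N), so it records the loaded length. May start up to 5 mm down. Level with the mark at 0.014
- reject_bin: open blue plastic bin for rejects, fixed, 170 (x) x 140 (y) x 50 mm high, wall and floor 4 mm. Origin: centre of its underside
- carton: bystander: closed brown carton 120 x 90 x 50 mm. Origin: centre of its underside
- white_box: bystander: low white box 100 x 70 x 35 mm. Origin: centre of its underside
- screwdriver: bystander: screwdriver lying on the table. Origin: centre of its underside
Things that resemble listed ones, but are neither listed nor needed, are in the scene too. What is shaped like the spring_1 but green or turquoise is not meant.

How it is judged (in metres and radians):
On the way, in this order (a step that is already met when the one before it is completed fails the run):
1. the spring in the left cup is pressed by the fingers with 9.4 to 14.6 N for 0.6 s, standing in its cup (((horizontal distance between spring_1 and station_left below 0.007 m and distance between spring_1 and station_left below 0.009 m and angle between spring_1's own z axis and vertical below 0.1 rad and contact force between the fingers and spring_1 between 9.4 and 14.6 N and value of joint pointer_left above 0.006 m) or (horizontal distance between spring_2 and station_left below 0.007 m and distance between spring_2 and station_left below 0.009 m and angle between spring_2's own z axis and vertical below 0.1 rad and contact force between the fingers and spring_2 between 9.4 and 14.6 N and value of joint pointer_left above 0.006 m))), for 0.6 s.
2. the spring in the right cup is pressed by the fingers with 9.4 to 14.6 N for 0.6 s, standing in its cup (((horizontal distance between spring_1 and station_right below 0.007 m and distance between spring_1 and station_right below 0.009 m and angle between spring_1's own z axis and vertical below 0.1 rad and contact force between the fingers and spring_1 between 9.4 and 14.6 N and value of joint pointer_right above 0.006 m) or (horizontal distance between spring_2 and station_right below 0.007 m and distance between spring_2 and station_right below 0.009 m and angle between spring_2's own z axis and vertical below 0.1 rad and contact force between the fingers and spring_2 between 9.4 and 14.6 N and value of joint pointer_right above 0.006 m))), for 0.6 s.
3. a spring is lifted out of its cup (height (world z) of any of spring_1, spring_2 above 0.035 m), for 0.1 s.
At the end, for the whole second after the job is handed in: One cup's pointer is below the reference mark (over 14 mm down): the spring of that cup lies or stands at rest inside the blue bin. The other pointer is above the mark and its spring stands upright in its own cup (within 7 mm) (((x of spring_2 in the frame of reject_bin between -0.082 and 0.082 m and y of spring_2 in the frame of reject_bin between -0.067 and 0.067 m and x of spring_2_top in the frame of reject_bin between -0.082 and 0.082 m and y of spring_2_top in the frame of reject_bin between -0.067 and 0.067 m and z of spring_2 in the frame of reject_bin below 0.045 m and horizontal distance between spring_1 and station_left below 0.007 m and distance between spring_1 and station_left below 0.009 m and angle between spring_1's own z axis and vertical below 0.1 rad and value of joint pointer_left below 0.014 m and value of joint pointer_right above 0.014 m) or (x of spring_2 in the frame of reject_bin between -0.082 and 0.082 m and y of spring_2 in the frame of reject_bin between -0.067 and 0.067 m and x of spring_2_top in the frame of reject_bin between -0.082 and 0.082 m and y of spring_2_top in the frame of reject_bin between -0.067 and 0.067 m and z of spring_2 in the frame of reject_bin below 0.045 m and horizontal distance between spring_1 and station_right below 0.007 m and distance between spring_1 and station_right below 0.009 m and angle between spring_1's own z axis and vertical below 0.1 rad and value of joint pointer_right below 0.014 m and value of joint pointer_left above 0.014 m) or (x of spring_1 in the frame of reject_bin between -0.082 and 0.082 m and y of spring_1 in the frame of reject_bin between -0.067 and 0.067 m and x of spring_1_top in the frame of reject_bin between -0.082 and 0.082 m and y of spring_1_top in the frame of reject_bin between -0.067 and 0.067 m and z of spring_1 in the frame of reject_bin below 0.045 m and horizontal distance between spring_2 and station_left below 0.007 m and distance between spring_2 and station_left below 0.009 m and angle between spring_2's own z axis and vertical below 0.1 rad and value of joint pointer_left below 0.014 m and value of joint pointer_right above 0.014 m) or (x of spring_1 in the frame of reject_bin between -0.082 and 0.082 m and y of spring_1 in the frame of reject_bin between -0.067 and 0.067 m and x of spring_1_top in the frame of reject_bin between -0.082 and 0.082 m and y of spring_1_top in the frame of reject_bin between -0.067 and 0.067 m and z of spring_1 in the frame of reject_bin below 0.045 m and horizontal distance between spring_2 and station_right below 0.007 m and distance between spring_2 and station_right below 0.009 m and angle between spring_2's own z axis and vertical below 0.1 rad and value of joint pointer_right below 0.014 m and value of joint pointer_left above 0.014 m)) and linear speed of each of spring_2, spring_1 below 0.03 m/s); the robot touches nothing.
It fails at once if a spring is overloaded (it presses on the tester with over 27 N, its own weight of up to 7 N included) (contact force between any of spring_1, spring_2 and tester above 27 N).
It fails at once if a bystander is moved by more than 25 mm (distance of any of carton, white_box, screwdriver from where it was at the start of the episode above 0.025 m).
It also fails if it takes over 58 s, if anything falls off the work surface, if the arm or the gripper's body presses on something with over 40 N, if the wrist force passes 120 N, or if a joint passes its speed limit or range.

## Working session

There is one attempt and no reset: what is moved stays moved. The work goes in short steps, Python scripts to look and compute and a tool call to move; the robot and the scene stay as the last step left them, time stands still between calls to the robot, and variables do not carry over. Pictures are saved under pics/ and viewed, at most 10 in all, crops included, and the job is handed in when it is done.

Besides the shell and the picture viewer there is one more tool, called after "Emit:" as name([rows], argument=value, ...), one row to a line, values as JSON. jog_arm: Moves the arm, as the interface text tells. Its arguments: {"type":"object","properties":{"increments":{"type":"array","items":{"type":"array"}},"grip_force":{"type":"number"}},"required":["increments"]}

```bash
mkdir -p pics; ls; python3 - <<'E'
from station import manip
import cv2,pickle
d={}
for n in("scene","top"):
    d[n]=manip.get_image(n); cv2.imwrite(f"pics/{n}.png",d[n]["pixels"][:,:,::-1])
    print(n,d[n]["K"].tolist(),d[n]["R"].tolist(),d[n]["t"])
pickle.dump(d,open("d0.pkl","wb"))
s=manip.observe(); print({k:s[k] for k in("time_s","tcp_pos","tcp_rot","ft_force","gripper_width")}, manip.tcp_to_grasp)
E
```

```text
pics
scene [[362.58210229683266, 0.0, 318.2118861302373], [0.0, 362.58210229683266, 197.6535025948842], [0.0, 0.0, 1.0]] [[-0.7904584682645236, 0.6125139322771747, -0.0014466220156407078], [0.5327674839211052, 0.6863753394953347, -0.49502293018509697], [-0.30221551585793627, -0.3920657803213856, -0.8688787060779569]] [ 463.5315218  -262.94248357 1159.25419381]
top [[483.355416938594, 0.0, 312.731115715034], [0.0, 483.355416938594, 194.45052528188486], [0.0, 0.0, 1.0]] [[0.0017074844915267403, -0.9999742366446963, -0.006972126187044136], [-0.9982972563413129, -0.001298015209392011, -0.05831726277804114], [0.05830671040384726, 0.007059830265173364, -0.998273753195239]] [-6.74696976e-01  5.78677443e+02  1.24024928e+03]
{'time_s': 0.1, 'tcp_pos': array([ 215.8841622 , -638.97488212,  230.36110312]), 'tcp_rot': array([[ 9.47375767e-01,  3.20123042e-01, -6.27930161e-04],
       [ 3.20123652e-01, -9.47374311e-01,  1.66224714e-03],
       [-6.27612919e-05, -1.77578796e-03, -9.99998421e-01]]), 'ft_force': array([-0.35029536,  0.63679272, -0.32333925]), 'gripper_width': 85.01879708543923} 18.700000000000003
```

View pics/scene.png

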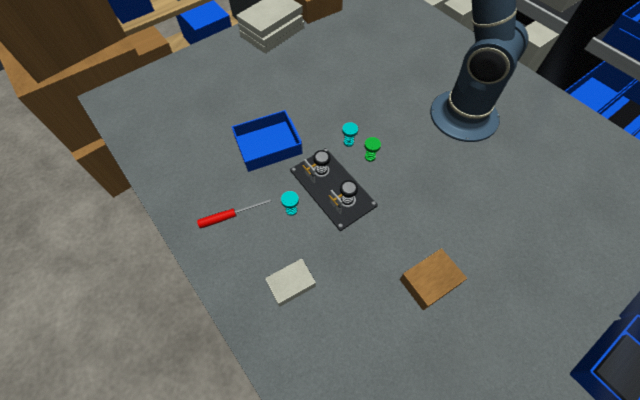

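View pics/top.png

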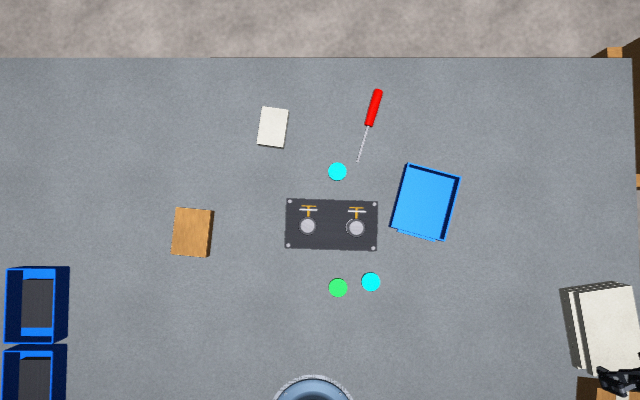

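Caps wanted: black/grey caps on the dark plate in the top view, left at (307,226), right at (356,228). Look-alikes: turquoise (337,171) and (371,281), green (338,287). These are rejected because they are coloured and off the tester. The bin is at (425,202).

```bash
cat >h.py <<'E'
import numpy as np,cv2
def cloud(d):
    h,w=d["range_z"].shape; v,u=np.mgrid[:h,:w]
    z=d["range_z"].astype(float); K=d["K"]
    c=np.stack([(u-K[0,2])/K[0,0]*z,(v-K[1,2])/K[1,1]*z,z],-1)
    return (c-d["t"])@d["R"]
def ray(d,u,v,z):
    r=d["R"].T@np.linalg.inv(d["K"])@[u,v,1]; c=-d["R"].T@d["t"]
    return c+r*(z-c[2])/r[2]
E
python3 - <<'E'
import pickle,cv2,numpy as np
from h import *
d=pickle.load(open("d0.pkl","rb"))
for n in("top","scene"):
    D=d[n];P=cloud(D);hsv=cv2.cvtColor(D["pixels"],cv2.COLOR_RGB2HSV)
    print(n)
    grey=(hsv[...,1]<60)
    m=(abs(P[...,2]-80)<6)&grey&(P[...,0]>350)&(P[...,0]<800)&(abs(P[...,1])<250)
    nn,l,st,ce=cv2.connectedComponentsWithStats(m.astype(np.uint8))
    for i in range(1,nn):
        if st[i,4]>25: print("cap",st[i],ce[i],ray(D,*ce[i],80).round(1),np.median(P[l==i],0).round(1))
    if n=="top":
        b=(hsv[...,0]>95)&(hsv[...,0]<125)&(hsv[...,1]>130)&(hsv[...,2]>60)
        b[:, :380]=0; b[:,480:]=0; b[300:]=0
        c=max(cv2.findContours(b.astype(np.uint8),0,1)[0],key=cv2.contourArea)
        r=cv2.minAreaRect(c);print("bin",r,[ray(D,*q,50).round(0) for q in cv2.boxPoints(r)], ray(D,*r[0],50))
        dk=(abs(P[...,2]-12)<5)&(hsv[...,2]<90)&(abs(P[...,1])<160)
        dk[:, 382:]=0; dk=cv2.morphologyEx(dk.astype(np.uint8),cv2.MORPH_OPEN,np.ones((3,3)))
        c=max(cv2.findContours(dk,0,1)[0],key=cv2.contourArea)
        r=cv2.minAreaRect(c);print("tester",r,ray(D,*r[0],12),[ray(D,*q,12).round(0) for q in cv2.boxPoints(r)])
D=d["top"];cv2.imwrite("pics/crop.png",cv2.resize(D["pixels"][185:260,280:390,::-1],None,fx=6,fy=6,interpolation=cv2.INTER_CUBIC))
E
```

```text
top
cap [298 217  19  18 265] [306.9509434  225.52830189] [498.4  13.8  80. ] [497.3  13.7  81. ]
cap [347 219  19  18 267] [355.71910112 227.43071161] [ 493.9 -106.1   80. ] [ 494.9 -106.7   80.6]
bin ((424.4317321777344, 202.5146484375), (57.94047164916992, 70.37190246582031), 14.470293045043945) [array([ 489., -189.,   50.]), array([ 662., -235.,   50.]), array([ 625., -376.,   50.]), array([ 453., -329.,   50.])] [ 556.70838312 -282.2004854    50.        ]
tester ((329.8705139160156, 224.254150390625), (89.22283935546875, 48.83304977416992), 1.9749339818954468) [501.37097296 -44.48235514  12.        ] [array([442.,  73.,  12.]), array([569.,  70.,  12.]), array([ 561., -163.,   12.]), array([ 434., -158.,   12.])]
scene
cap [314 150  17  15 189] [321.6031746  156.68783069] [ 493.9 -104.1   80. ] [ 493.7 -104.2   79.8]
cap [340 180  18  16 220] [348.69545455 187.49090909] [499.   15.4  80. ] [499.   15.3  79.8]
```

View pics/crop.png

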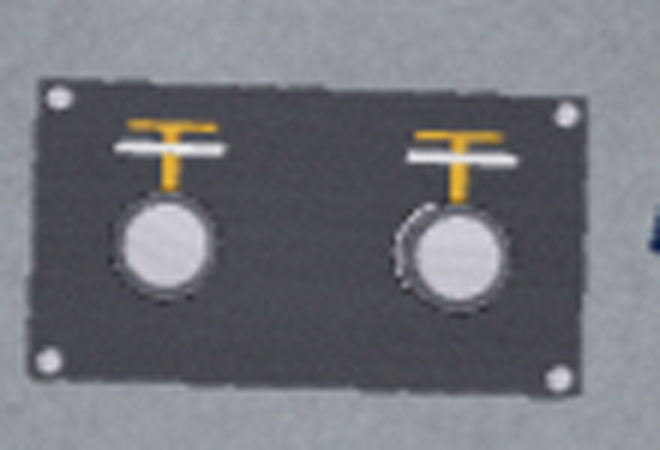

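The crop confirms both caps (grey top, black rim) with the brass pointers on the far side, and the 120 mm spacing checks out. Left cap is at (498.5, 14.5, 80), right cap at (494, -105, 80), bin at (557, -282).

Emit:
jog_arm([
  [[0.0235,0.0545,-0.005],[0,0,-0.26],-1],
  [[0.0235,0.0545,-0.005],[0,0,-0.26],-1],
  [[0.0235,0.0545,-0.005],[0,0,-0.26],-1],
  [[0.0235,0.0545,-0.005],[0,0,-0.26],-1],
  [[0.0235,0.0545,-0.005],[0,0,-0.26],-1],
], grip_force=40)

```text
time_s: 0.72
tcp_pos: [334.0, -364.9, 206.0]
tcp_rot: [[0.99, 0.143, 0.0], [0.143, -0.99, 0.0], [0.0, -0.0, -1.0]]
ft_force: [1.7, -1.1, 0.5]
gripper_width: 0.3
gripper_force: 0.0
```

Emit:
jog_arm([
  [[0.0235,0.0545,-0.005],[0,0,-0.26],-1],
  [[0.0235,0.0545,-0.005],[0,0,-0.26],-1],
  [[0.0235,0.0545,-0.005],[0,0,-0.26],-1],
  [[0.0235,0.0545,-0.005],[0,0,-0.26],-1],
  [[0.0235,0.0545,-0.005],[0,0,-0.26],-1],
])

```text
time_s: 1.35
tcp_pos: [451.4, -92.8, 181.2]
tcp_rot: [[0.999, -0.039, 0.0], [-0.039, -0.999, -0.0], [0.0, 0.0, -1.0]]
ft_force: [0.0, -0.6, -0.4]
gripper_width: 0.4
gripper_force: 0.0
```

Emit:
jog_arm([
  [[0.0157,0.0357,-0.025],[0,0,0],-1],
  [[0.0157,0.0357,-0.025],[0,0,0],-1],
  [[0.0157,0.0357,-0.025],[0,0,0],-1],
  [[0,0,-0.016],[0,0,0],-1],
  [[0,0,0],[0,0,0],-1],
])

```text
time_s: 1.98
tcp_pos: [496.7, 11.8, 89.0]
tcp_rot: [[0.999, -0.037, -0.004], [-0.037, -0.999, -0.001], [-0.004, 0.001, -1.0]]
ft_force: [-0.7, -0.5, 0.1]
gripper_width: -0.4
gripper_force: 0.0
```

```bash
python3 - <<'E'
from station import manip
import cv2,pickle,numpy as np
from h import *
s=manip.observe(); print(s["tcp_pos"],s["ft_force"])
D=manip.get_image("scene"); cv2.imwrite("pics/s2.png",cv2.resize(D["pixels"][110:240,260:420,::-1],None,fx=4,fy=4,interpolation=cv2.INTER_CUBIC))
E
```

```text
[496.72721674  11.8331624   88.98157298] [-0.68393756 -0.53376     0.13002737]
```

View pics/s2.png

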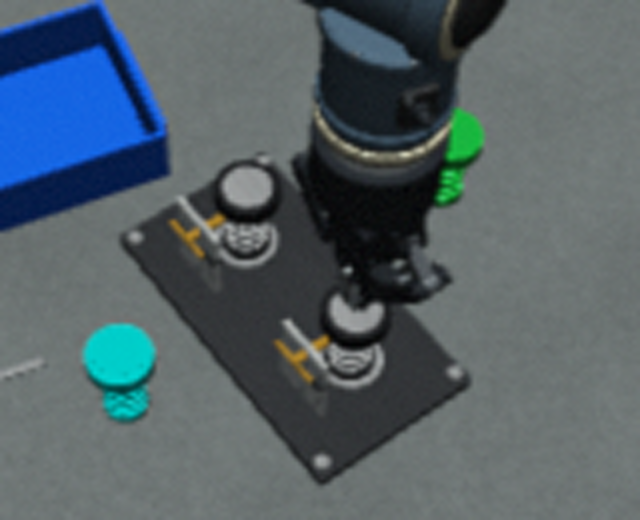

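The view shows the shut fingers just above the left cap at crop pixel (350,290). I'll nudge slightly and descend to contact.

Emit:
jog_arm([
  [[0,0,-0.006],[0,0,0],-1],
  [[0,0,0],[0,0,0],-1],
])

```text
time_s: 2.28
tcp_pos: [498.1, 11.6, 84.6]
tcp_rot: [[0.999, -0.039, 0.0], [-0.039, -0.999, -0.001], [0.0, 0.001, -1.0]]
ft_force: [0.7, 0.2, 0.2]
gripper_width: 0.1
gripper_force: 0.0
```

Emit:
jog_arm([
  [[0,0.003,-0.002],[0,0,0],-1],
  [[0,0,-0.003],[0,0,0],-1],
  [[0,0,-0.003],[0,0,0],-1],
  [[0,0,0],[0,0,0],-1],
])

```text
time_s: 2.78
tcp_pos: [498.5, 15.9, 76.5]
tcp_rot: [[0.999, -0.037, 0.001], [-0.037, -0.999, 0.0], [0.001, -0.0, -1.0]]
ft_force: [0.1, 0.9, 4.0]
gripper_width: 0.2
gripper_force: 2.2
```

Emit:
jog_arm([
  [[0,0,-0.002],[0,0,0],-1],
  [[0,0,-0.002],[0,0,0],-1],
  [[0,0,0],[0,0,0],-1],
])

```text
time_s: 3.15
tcp_pos: [498.5, 15.9, 72.7]
tcp_rot: [[0.999, -0.037, 0.001], [-0.037, -0.999, 0.0], [0.001, -0.0, -1.0]]
ft_force: [-0.3, 0.5, 6.3]
gripper_width: -0.2
gripper_force: 3.0
```

Emit:
jog_arm([
  [[0,0,-0.002],[0,0,0],-1],
  [[0,0,-0.002],[0,0,0],-1],
  [[0,0,-0.002],[0,0,0],-1],
  [[0,0,0],[0,0,0],-1],
])

```text
time_s: 3.65
tcp_pos: [498.6, 15.9, 67.0]
tcp_rot: [[0.999, -0.037, 0.001], [-0.037, -0.999, -0.0], [0.001, 0.0, -1.0]]
ft_force: [-1.9, -0.3, 8.4]
gripper_width: 0.2
gripper_force: 4.3
```

Emit:
jog_arm([
  [[0,0,-0.002],[0,0,0],-1],
  [[0,0,-0.002],[0,0,0],-1],
  [[0,0,-0.002],[0,0,0],-1],
  [[0,0,0],[0,0,0],-1],
])

```text
time_s: 4.15
tcp_pos: [498.6, 15.9, 61.2]
tcp_rot: [[0.999, -0.037, 0.001], [-0.037, -0.999, -0.0], [0.001, 0.0, -1.0]]
ft_force: [-2.4, 1.2, 11.1]
gripper_width: 0.2
gripper_force: 5.6
```

Emit:
jog_arm([
  [[0,0,0],[0,0,0],-1],
])

```text
time_s: 4.28
tcp_pos: [498.6, 15.9, 61.3]
tcp_rot: [[0.999, -0.037, 0.001], [-0.037, -0.999, -0.0], [0.001, 0.0, -1.0]]
ft_force: [-2.2, 0.9, 11.4]
gripper_width: 0.0
gripper_force: 5.6
```

Emit:
jog_arm([
  [[0,0,0],[0,0,0],-1],
])

```text
time_s: 4.4
tcp_pos: [498.6, 15.9, 61.3]
tcp_rot: [[0.999, -0.037, 0.001], [-0.037, -0.999, -0.0], [0.001, 0.0, -1.0]]
ft_force: [-2.2, 1.2, 10.7]
gripper_width: 0.0
gripper_force: 5.6
```

Emit:
jog_arm([
  [[0,0,-0.002],[0,0,0],-1],
  [[0,0,0],[0,0,0],-1],
  [[0,0,0],[0,0,0],-1],
  [[0,0,0],[0,0,0],-1],
  [[0,0,0],[0,0,0],-1],
])

```text
time_s: 5.03
tcp_pos: [498.6, 15.9, 59.5]
tcp_rot: [[0.999, -0.037, 0.001], [-0.037, -0.999, -0.0], [0.001, 0.0, -1.0]]
ft_force: [-3.1, 0.7, 12.3]
gripper_width: -0.2
gripper_force: 6.0
```

Emit:
jog_arm([
  [[0,0,0],[0,0,0],-1],
  [[0,0,0],[0,0,0],-1],
  [[0,0,0],[0,0,0],-1],
  [[0,0,0],[0,0,0],-1],
  [[0,0,0],[0,0,0],-1],
])

```text
time_s: 5.65
tcp_pos: [498.6, 15.9, 59.4]
tcp_rot: [[0.999, -0.037, 0.001], [-0.037, -0.999, -0.0], [0.001, 0.0, -1.0]]
ft_force: [-2.6, 0.7, 12.0]
gripper_width: 0.1
gripper_force: 6.0
```

12 N held, with about 20 mm of stroke. Releasing and moving to the right cap.

Emit:
jog_arm([
  [[0,0,0.005],[0,0,0],-1],
  [[0,0,0.008],[0,0,0],-1],
  [[0,0,0.01],[0,0,0],-1],
  [[0,0,0.012],[0,0,0],-1],
  [[0,0,0.01],[0,0,0],-1],
])

```text
time_s: 6.28
tcp_pos: [498.0, 15.4, 103.8]
tcp_rot: [[0.999, -0.037, -0.0], [-0.037, -0.999, -0.0], [-0.0, 0.0, -1.0]]
ft_force: [-0.3, -0.0, 1.2]
gripper_width: 0.2
gripper_force: 0.0
```

Emit:
jog_arm([
  [[-0.0015,-0.04,0],[0,0,0],-1],
  [[-0.0015,-0.04,0],[0,0,0],-1],
  [[-0.0015,-0.041,-0.005],[0,0,0],-1],
  [[0,0,-0.01],[0,0,0],-1],
  [[0,0,0],[0,0,0],-1],
])

```text
time_s: 6.9
tcp_pos: [493.0, -104.8, 87.7]
tcp_rot: [[0.999, -0.037, -0.002], [-0.037, -0.999, 0.001], [-0.002, -0.001, -1.0]]
ft_force: [0.3, 0.4, 0.0]
gripper_width: -0.3
gripper_force: 0.0
```

Emit:
jog_arm([
  [[0.001,0,-0.005],[0,0,0],-1],
  [[0,0,-0.003],[0,0,0],-1],
  [[0,0,-0.003],[0,0,0],-1],
  [[0,0,-0.002],[0,0,0],-1],
  [[0,0,0],[0,0,0],-1],
])

```text
time_s: 7.52
tcp_pos: [495.1, -104.6, 75.8]
tcp_rot: [[0.999, -0.036, 0.001], [-0.036, -0.999, 0.0], [0.001, -0.0, -1.0]]
ft_force: [0.1, 2.4, 6.3]
gripper_width: 0.2
gripper_force: 2.9
```

Emit:
jog_arm([
  [[0,0,-0.002],[0,0,0],-1],
  [[0,0,0],[0,0,0],-1],
])

```text
time_s: 7.78
tcp_pos: [495.2, -104.6, 74.0]
tcp_rot: [[0.999, -0.037, 0.001], [-0.037, -0.999, 0.0], [0.001, -0.0, -1.0]]
ft_force: [-1.7, 2.4, 7.6]
gripper_width: 0.0
gripper_force: 3.7
```

Emit:
jog_arm([
  [[0,0,-0.001],[0,0,0],-1],
  [[0,0,0],[0,0,0],-1],
])

```text
time_s: 8.02
tcp_pos: [495.2, -104.6, 73.2]
tcp_rot: [[0.999, -0.037, 0.001], [-0.037, -0.999, 0.0], [0.001, -0.0, -1.0]]
ft_force: [-0.7, 1.6, 8.0]
gripper_width: -0.1
gripper_force: 4.2
```

Emit:
jog_arm([
  [[0,0,-0.0015],[0,0,0],-1],
  [[0,0,-0.0015],[0,0,0],-1],
  [[0,0,0],[0,0,0],-1],
])

```text
time_s: 8.4
tcp_pos: [495.3, -104.6, 70.5]
tcp_rot: [[0.999, -0.037, 0.001], [-0.037, -0.999, 0.0], [0.001, -0.0, -1.0]]
ft_force: [-2.9, 3.1, 10.6]
gripper_width: 0.1
gripper_force: 5.5
```

Emit:
jog_arm([
  [[0,0,-0.0015],[0,0,0],-1],
  [[0,0,0],[0,0,0],-1],
  [[0,0,0],[0,0,0],-1],
  [[0,0,0],[0,0,0],-1],
  [[0,0,0],[0,0,0],-1],
])

```text
time_s: 9.02
tcp_pos: [495.4, -104.6, 69.2]
tcp_rot: [[0.999, -0.037, 0.001], [-0.037, -0.999, 0.0], [0.001, -0.0, -1.0]]
ft_force: [-3.7, 1.6, 12.3]
gripper_width: -0.0
gripper_force: 6.1
```

Emit:
jog_arm([
  [[0,0,0],[0,0,0],-1],
  [[0,0,0],[0,0,0],-1],
  [[0,0,0],[0,0,0],-1],
  [[0,0,0],[0,0,0],-1],
  [[0,0,0],[0,0,0],-1],
])

```text
time_s: 9.65
tcp_pos: [495.3, -104.6, 69.2]
tcp_rot: [[0.999, -0.037, 0.001], [-0.037, -0.999, 0.0], [0.001, -0.0, -1.0]]
ft_force: [-2.4, 2.6, 12.2]
gripper_width: -0.1
gripper_force: 6.1
```

Right stroke is about 11 mm, so the right spring is sound and the left is tired. I'll release, then check the pointers in a picture.

Emit:
jog_arm([
  [[0,0,0.005],[0,0,0],-1],
  [[0,0,0.008],[0,0,0],-1],
  [[0,0,0.02],[0,0,0],-1],
  [[0,0,0.04],[0,0,0],-1],
  [[0,0,0.04],[0,0,0],0],
])

```text
time_s: 10.28
tcp_pos: [494.2, -105.6, 181.5]
tcp_rot: [[0.999, -0.037, -0.001], [-0.037, -0.999, -0.0], [-0.001, 0.0, -1.0]]
ft_force: [0.5, -0.4, 0.5]
gripper_width: 17.5
gripper_force: 0.0
```

Emit:
jog_arm([
  [[0.001,0.04,0],[0,0,0],1],
  [[0.001,0.04,0],[0,0,0],1],
  [[0.001,0.04,0],[0,0,0],1],
  [[0,0,0],[0,0,0],1],
  [[0,0,0],[0,0,0],1],
])

```text
time_s: 10.9
tcp_pos: [497.5, 13.8, 180.6]
tcp_rot: [[0.999, -0.038, -0.0], [-0.038, -0.999, -0.001], [-0.0, 0.001, -1.0]]
ft_force: [-0.5, -0.3, 0.5]
gripper_width: 85.3
gripper_force: 0.0
```

```bash
python3 - <<'E'
from station import manip
import cv2,numpy as np
from h import *
T=manip.get_image("top");D=manip.get_image("scene");W=manip.get_image("wrist")
a=cv2.resize(D["pixels"][140:215,290:370],(480,450),interpolation=cv2.INTER_CUBIC)
cv2.imwrite("pics/s3.png",a[:,:,::-1]);cv2.imwrite("pics/w3.png",W["pixels"][:,:,::-1])
for n,D in(("top",T),("scene",D)):
    P=cloud(D);hsv=cv2.cvtColor(D["pixels"],cv2.COLOR_RGB2HSV)
    m=(abs(P[...,2]-80)<6)&(hsv[...,1]<60)&(P[...,0]>450)&(P[...,0]<530)&(P[...,1]<50)&(P[...,1]>-150)
    k,l,st,ce=cv2.connectedComponentsWithStats(m.astype(np.uint8))
    for i in range(1,k):
        if st[i,4]>25: print(n,"cap",st[i],ray(D,*ce[i],80).round(1))
    g=(hsv[...,0]>12)&(hsv[...,0]<28)&(hsv[...,1]>150)&(P[...,0]>500)&(P[...,0]<580)&(P[...,1]<50)&(P[...,1]>-150)
    k,l,st,ce=cv2.connectedComponentsWithStats(g.astype(np.uint8))
    for i in range(1,k):
        if st[i,4]>4: print(n,"brass",st[i],np.median(P[l==i],0).round(1))
E
```

```text
top cap [347 219  19  18 270] [ 493.9 -106.    80. ]
top brass [349 207  14   3  20] [ 544.3 -108.2   54.7]
top brass [355 213   2   6  12] [ 523.6 -107.8   54.4]
scene cap [314 150  17  15 192] [ 493.9 -103.9   80. ]
scene cap [340 180  18  16 222] [499.1  15.4  80. ]
scene brass [303 167   8   8  22] [ 542.8 -107.7   53.1]
scene brass [329 199   8  10  24] [546.5  10.7  44. ]
```

View pics/s3.png

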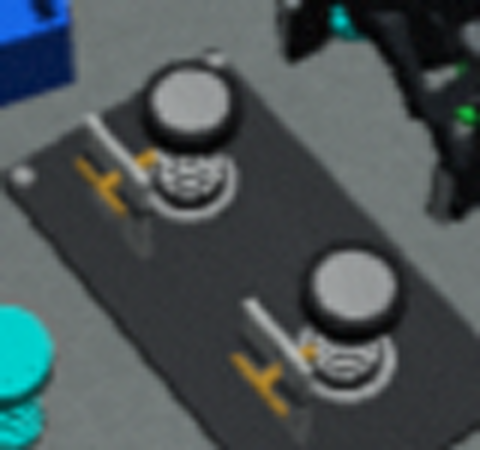

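View pics/w3.png

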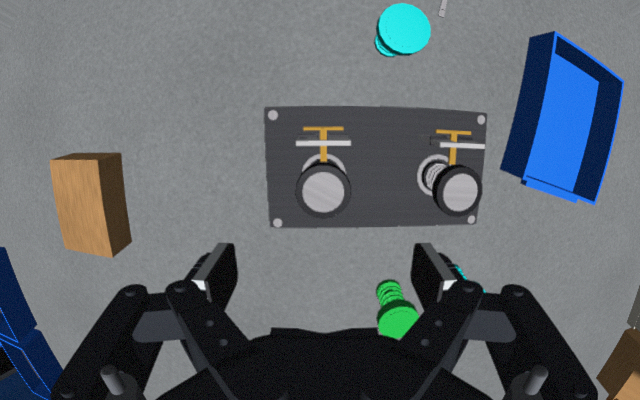

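The pictures agree: the left pointer (crop pixel (260,380)) is at z≈44, clearly lower than the right one ((100,185)) at z≈54, so 22 mm against 12 mm. The left spring is tired and both still stand in their cups. Grasping the left cap.

Emit:
jog_arm([
  [[0.001,0.001,-0.04],[0,0,0],1],
  [[0,0,-0.04],[0,0,0],1],
  [[0,0,-0.03],[0,0,0],1],
  [[0,0,-0.02],[0,0,0],1],
  [[0,0,0],[0,0,0],1],
], grip_force=50)

```text
time_s: 11.68
tcp_pos: [497.6, 14.6, 49.5]
tcp_rot: [[0.999, -0.039, -0.004], [-0.039, -0.999, -0.001], [-0.003, 0.001, -1.0]]
ft_force: [-0.4, -0.4, 1.2]
gripper_width: 85.4
gripper_force: 0.0
```

Emit:
jog_arm([
  [[0,0,0],[0,0,0],-0.2],
  [[0,0,0],[0,0,0],-1],
  [[0,0,0],[0,0,0],-1],
  [[0,0,0],[0,0,0],-1],
  [[0,0,0],[0,0,0],-1],
])

```text
time_s: 12.3
tcp_pos: [499.2, 15.3, 51.3]
tcp_rot: [[0.999, -0.037, 0.001], [-0.037, -0.999, -0.0], [0.001, 0.0, -1.0]]
ft_force: [0.8, -1.6, 3.2]
gripper_width: 43.2
gripper_force: 50.3
```

Emit:
jog_arm([
  [[0,0,0.005],[0,0,0],-1],
  [[0,0,0.01],[0,0,0],-1],
  [[0,0,0.02],[0,0,0],-1],
  [[0,0,0.03],[0,0,0],-1],
  [[0,0,0.03],[0,0,0],-1],
])

```text
time_s: 12.92
tcp_pos: [497.6, 15.9, 146.3]
tcp_rot: [[0.999, -0.037, -0.002], [-0.037, -0.999, 0.0], [-0.002, -0.0, -1.0]]
ft_force: [1.1, -1.0, -5.5]
gripper_width: 43.4
gripper_force: 51.9
```

```bash
python3 - <<'E'
from station import manip
import cv2
D=manip.get_image("scene");s=manip.observe();print(s["ft_force"],s["gripper_width"],s["tcp_pos"])
cv2.imwrite("pics/s4.png",cv2.resize(D["pixels"][90:230,220:400,::-1],None,fx=4,fy=4,interpolation=cv2.INTER_CUBIC))
E
```

```text
[ 2.41986457  0.51790485 -3.44237576] 43.54030608931691 [500.16190648  16.30742374 150.20128696]
```

View pics/s4.png

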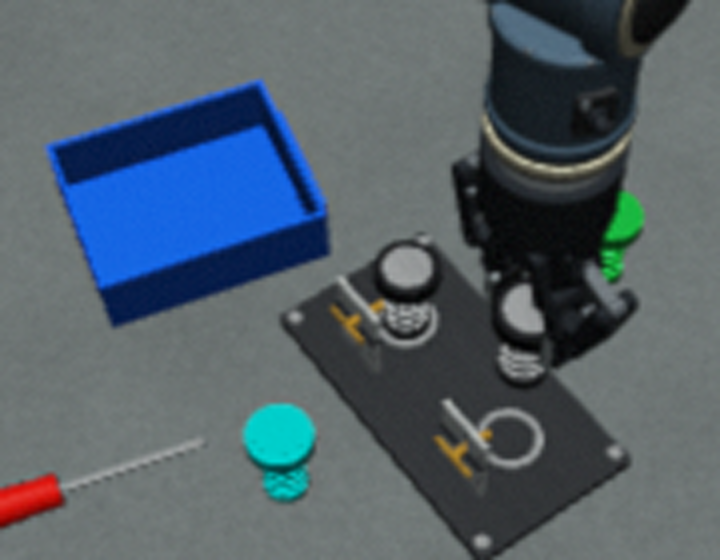

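The spring is held upright, at crop pixel (520,330), and its cup is empty. Carrying it to the bin.

Emit:
jog_arm([
  [[0,0,0.02],[0,0,-0.2],-1],
  [[0.006,-0.03,0.005],[0,0,-0.2],-1],
  [[0.0095,-0.0495,0],[0,0,-0.25],-1],
  [[0.0095,-0.0495,0],[0,0,-0.25],-1],
  [[0.0095,-0.0495,0],[0,0,-0.25],-1],
])

```text
time_s: 13.6
tcp_pos: [532.5, -163.8, 169.8]
tcp_rot: [[0.98, -0.197, -0.002], [-0.197, -0.98, 0.001], [-0.002, -0.0, -1.0]]
ft_force: [1.2, 0.4, -5.9]
gripper_width: 43.0
gripper_force: 52.3
```

Emit:
jog_arm([
  [[0.0095,-0.0495,0],[0,0,-0.25],-1],
  [[0.0085,-0.0405,0],[0,0,-0.2],-1],
  [[0.005,-0.03,0],[0,0,0],-1],
  [[0,0,0],[0,0,0],-1],
  [[0,0,0],[0,0,0],-1],
])

```text
time_s: 14.22
tcp_pos: [555.5, -281.6, 169.5]
tcp_rot: [[0.966, -0.257, -0.002], [-0.257, -0.966, 0.002], [-0.003, -0.001, -1.0]]
ft_force: [1.1, 1.1, -6.3]
gripper_width: 43.2
gripper_force: 52.5
```

```bash
python3 - <<'E'
from station import manip
import cv2
s=manip.observe();D=manip.get_image("scene");print(s["ft_force"],s["gripper_width"],s["tcp_pos"])
cv2.imwrite("pics/s5.png",cv2.resize(D["pixels"][50:210,200:380,::-1],None,fx=3,fy=3,interpolation=cv2.INTER_CUBIC))
E
```

```text
[ 1.06384634  1.05021117 -6.25174307] 43.18068708280528 [ 555.51625864 -281.5853836   169.53618041]
```

View pics/s5.png

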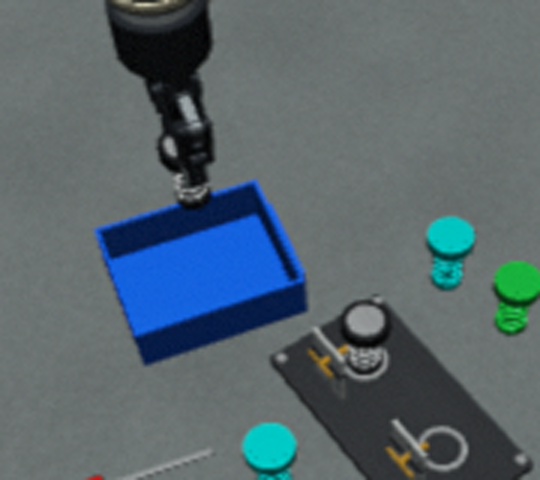

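Spring is held over the bin (crop pixel (195,200), about 130 mm up). Lowering it.

Emit:
jog_arm([
  [[0,0,-0.03],[0,0,0],-1],
  [[0,0,-0.035],[0,0,0],-1],
  [[0,0,-0.03],[0,0,0],-1],
  [[0,0,-0.018],[0,0,0],-1],
  [[0,0,0],[0,0,0],-1],
])

```text
time_s: 14.9
tcp_pos: [555.4, -281.7, 56.7]
tcp_rot: [[0.967, -0.257, -0.003], [-0.257, -0.967, 0.001], [-0.003, -0.001, -1.0]]
ft_force: [1.6, 0.9, -4.9]
gripper_width: 43.2
gripper_force: 52.5
```

Emit:
jog_arm([
  [[0,0,0],[0,0,0],-1],
])

```text
time_s: 15.02
tcp_pos: [557.3, -283.0, 59.1]
tcp_rot: [[0.966, -0.257, 0.002], [-0.257, -0.966, -0.001], [0.003, 0.0, -1.0]]
ft_force: [0.3, 0.6, -4.7]
gripper_width: 43.4
gripper_force: 52.5
```

Emit:
jog_arm([
  [[0,0,-0.005],[0,0,0],-1],
  [[0,0,-0.005],[0,0,0],-1],
  [[0,0,-0.004],[0,0,0],-1],
  [[0,0,0],[0,0,0],-1],
  [[0,0,0],[0,0,0],-1],
])

```text
time_s: 15.65
tcp_pos: [556.4, -283.1, 44.3]
tcp_rot: [[0.966, -0.258, 0.001], [-0.258, -0.966, -0.0], [0.001, 0.0, -1.0]]
ft_force: [-0.9, -0.4, -0.7]
gripper_width: 43.2
gripper_force: 53.0
```

Foot is on the bin floor. Releasing gently, then raising.

Emit:
jog_arm([
  [[0,0,0],[0,0,0],0.15],
  [[0,0,0],[0,0,0],0.3],
  [[0,0,0],[0,0,0],0.45],
  [[0,0,0],[0,0,0],0.45],
  [[0,0,0],[0,0,0],0.45],
])

```text
time_s: 16.27
tcp_pos: [556.2, -282.9, 43.9]
tcp_rot: [[0.966, -0.258, 0.0], [-0.258, -0.966, -0.0], [0.0, 0.0, -1.0]]
ft_force: [0.3, -0.6, 0.4]
gripper_width: 62.0
gripper_force: 0.0
```

Emit:
jog_arm([
  [[0,0,0.01],[0,0,0],0.45],
  [[0,0,0.02],[0,0,0],0.45],
  [[0,0,0.03],[0,0,0],0.45],
  [[0,0,0.05],[0,0,0],0.45],
  [[0,0,0.05],[0,0,0],0.45],
])

```text
time_s: 16.9
tcp_pos: [556.3, -282.8, 207.0]
tcp_rot: [[0.966, -0.258, 0.001], [-0.258, -0.966, -0.001], [0.002, 0.0, -1.0]]
ft_force: [0.3, -0.8, -0.0]
gripper_width: 61.9
gripper_force: 0.0
```

Emit:
jog_arm([
  [[-0.02,-0.05,0.02],[0,0,0],0.45],
  [[-0.02,-0.05,0],[0,0,0],0.45],
  [[-0.02,-0.05,0],[0,0,0],0.45],
  [[-0.01,-0.02,0],[0,0,0],0.45],
  [[0,0,0],[0,0,0],0.45],
])

```text
time_s: 17.52
tcp_pos: [485.2, -454.2, 224.7]
tcp_rot: [[0.965, -0.261, 0.001], [-0.261, -0.965, -0.001], [0.001, 0.001, -1.0]]
ft_force: [0.6, 0.8, 0.4]
gripper_width: 62.2
gripper_force: 0.0
```

```bash
python3 - <<'E'
from station import manip
import cv2,numpy as np
D=manip.get_image("scene");T=manip.get_image("top");s=manip.observe();print(s["ft_force"],s["gripper_width"],s["tcp_pos"])
a=cv2.resize(D["pixels"][100:230,220:390],(510,390));b=cv2.resize(T["pixels"][150:280,280:470],(570,390))
cv2.imwrite("pics/s6.png",cv2.resize(np.hstack([a,b]),(800,289))[:,:,::-1])
E
```

```text
[0.35242602 0.93226312 0.27840782] 61.82077130911023 [ 487.66173679 -450.62921214  224.40321327]
```

View pics/s6.png

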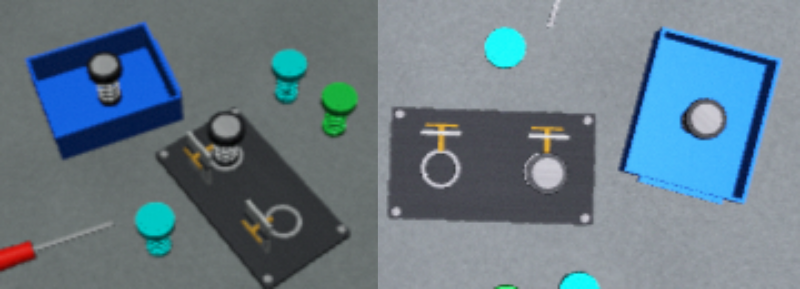

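The tired spring stands in the bin near its centre (top view crop (705,118)). The sound one stands in its cup at (547,172), and nothing else was disturbed. Handing in.

```bash
python3 -c "
from station import manip
print(manip.finish_job())"
```

```text
the job is handed in; nothing more can be done
None
```

I pressed both springs at about 12 N for over a second each: the left pointer ended about 22 mm down (tired) and the right about 12 mm (sound), the mark being at 14 mm. The left spring now stands in the blue bin, the right one is still in its cup, and the job was handed in at about 17.6 s, but no verdict came back.

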